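# Hold the seat-spring stretcher at its mark

### The job

Take the lock pin out of the spring stretcher and leave it in the aluminium tray. Then pull the stretcher's T-handle out against its spring until the pointer on the carriage lines up with the index mark on the bed, without stretching it well past the mark, and keep it there: the program finishes while still holding the handle at the mark. Leave the mark's setting and the other things on the bench as they are.

Things in the scene. Friction and masses are not known exactly. Their poses are not given: they have to be found in the camera images.
- stretcher: The spring stretcher, a fixed steel bed 400 x 90 x 25 mm on the bench (two 14 mm tall guide rails on top, at y = +-37 mm). Origin: centre of the bed's underside; x runs along the bed from the handle end (-x, nearer the robot) to the spring tube (+x end), z up.
- slide (a joint): How far the carriage (flat plate 170 x 60 x 12 mm on the bed's top) has been pulled out, m: 0 fully home, at most 0.12; grows as it slides to the stretcher's -x. A spring pulls it home: about 6 N at 0 plus 1 N per 10 mm (about 15 N at 90 mm). Cannot move while the lock pin is in.
- handle (a point): Centre of the T-handle's crossbar on the carriage: bar 16 mm thick along the stretcher's x, 70 mm long across it (along the stretcher's y), 24 mm high, its centre 100 mm above the bench, on a post 14 x 22 mm. Moves with the carriage; axes parallel to the stretcher's.
- pointer (a point): Tip of the pointer, a small steel blade 6 mm wide (along the bed) and 4 mm thick that sticks out from the carriage towards the stretcher's +y, 46 mm above the bench. Moves with the carriage; axes parallel to the stretcher's.
- mark (a point): Tip of the index mark: the matching 6 mm wide steel blade, on a 22 mm long clip clamped to the bed's +y side, pointing at the carriage at the same height. 45 to 90 mm to the stretcher's -x of the resting pointer; the two tips face each other 3 mm apart when lined up. Fixed by friction (40 N); axes parallel to the stretcher's.
- pin: Steel lock pin upright in a hole through carriage and bed, 80 mm to the stretcher's -x of the T-handle. 100 mm long, 0.11 kg: round stem 10 mm thick, square head 18 x 18 mm on the top 28 mm, sides along its x and y. Origin: centre of its foot, 5 mm above the bench at the start (head from 77 to 105 mm); z towards the head. Loose fit (13 mm hole), 32 mm deep.
- pin_mid (a point): Middle of the pin's length, 50 mm from the foot.
- pin_head (a point): Middle of the pin's square head, 86 mm from the foot.
- tray: Open square aluminium tray fixed on the bench, 200 x 200 mm, 35 mm high, walls and floor 4 to 5 mm thick. Origin: centre of its underside, axes along its sides. Big enough for the pin to stand or fall over in.
- hammer: Bystander: hammer lying flat, wooden handle, 260 mm long; origin on its length, underside.
- screwdriver: Bystander: screwdriver lying flat, black handle, 200 mm long; origin near its middle.
- spool: Bystander: upright grey thread spool, 56 mm diameter, 70 mm tall; origin at the centre of its underside.
- can: Bystander: upright closed can, 80 mm diameter, 120 mm tall; origin at the centre of its underside.
- remote: Bystander: white remote control lying flat, 140 x 55 x 22 mm; origin at the centre of its underside.
- tape: Bystander: black tape measure, 70 x 40 x 62 mm; origin at the centre of its underside.

How it is judged:
By the outcome, as a careful person would: the job done as asked, in the order asked, and still so for the second after the job is handed in, while the arm keeps its last pose, push and grip.
It also fails if it takes over 48 s, if anything falls off the work surface, if the arm or the gripper's body presses on something with over 40 N, if the wrist force passes 120 N, or if a joint passes its speed limit or range.

### The arm

A 7-joint arm with a two-finger parallel gripper is mounted at the origin on the work surface. World frame = base frame: x ahead of the robot, y to its left, z up, the work surface at z = 0. Lengths are in m, angles in rad, forces in N, time in s.
With the tool pointing down it reaches from about 0.425 to 0.875 m from the base axis. Payload 8.4 kg.
Tool frame: the origin (TCP) lies at the very end of the fingers, on their centre line; the grasp point (between the pads) lies env.grip_depth behind it (env.grip_depth is the distance from the TCP to the grasp point, in m); z points along the fingers, y is the line along which they close (so a half turn about z gives the same grasp; the last joint's range is limited). The gripper opens to 85 mm and grips with 20 to 120 N. Pads are 22 mm wide; open, the fingers measure 114 mm over their backs; the gripper's body (76 mm by 85 mm) begins 54 mm behind the grasp point. The pads swing forward as they close: fully open they stand 13 mm farther back than shut.
Start: joints at [-1.415, 0.333, 0.04, 1.465, -0.013, 1.343, -0.059], TCP at [0.164, 0.629, 0.199] pointing down, gripper open.
Joint ranges: [-2.58, 2.58], [-0.38, 2.09], [-1.3, 1.39], [0.25, 2.4], [-1.5, 4.64], [0.08, 2.09], [-2.65, 2.65]. Speed limits (rad/s): [2.22, 2.22, 2.79, 2.79, 3.14, 3.14, 3.14].

### API

Orientations are given as a rotation vector (axis times angle).
In Python, from rig import env, camera, sign_off, spot_in, place_of gives the robot as it stands. The module is installed in compiled form; this text tells all that it offers.
- The arm moves only by the tool drive_tool, never from a script. Its argument "plan" is a list of rows, each an object with "rotation": the turn, a rotation vector about the tool's x, y, z in degrees, a list of three; "offset": the shift along the tool's x, y, z in mm, a list of three; "grip": the opening, from 0 (shut) to 1 (fully open). In form: [{"rotation": [ax, ay, az], "offset": [x, y, z], "grip": grip}, ...]. A call has 1 to 20 rows; each row is the pose to reach, as a shift and turn from the pose commanded when the call began, along the tool's axes at that moment; what a row does not reach only later rows make up. A row lasts 1/10 s, in which the tool goes at most 50 mm and 8.59 degrees, less where a joint would pass 70% of its speed; a pose out of reach is approached as far as the arm can. A call with a gripper value outside its range is refused whole. The fingers move at their own pace and stop on an object; "grip_force" is the grip in N (left out, the last holds). Time passes only in rows, so rows that repeat a pose let the fingers close. It gives the time, the measured TCP pose, the force, the opening and the grip force at its end, in the units of the state.
- env.state(): the state, without advancing time (a new reading comes with each control period).
- camera(name): name is "scene" or "top" or "wrist"; returns a dict with "color" (400x640x3 uint8, blue, green, red), "camera_matrix" (3x3 intrinsics, pixels), "view" (4x4, takes a point from world to camera coordinates). Camera axes: x right, y up, looking along -z (the intrinsics and any distortion apply to the point x, -y, -z); pixel columns grow to the right and rows downward; lengths in m; the calibration is good to about 2 mm. A picture is of the moment at which its call begins. There is no depth.
- sign_off(): hands the job in; it is judged then, once.
Trained networks look in the newest picture that a camera, given by its name, has taken for a name from the list of things; names that differ only in an ending like _2 or _b are one class to them, and where a whole thing is asked for, a point or a joint stands for the part that bears it (a point fixed in the world has none). Each returns a list of dicts, best first, with "confidence" (0 to 1); they miss things now and then, are a little off and sometimes report something else, mostly with a low value. They report only what shows in the picture. A call takes as long as a camera call.
- spot_in(camera, label): "position" ([x, y, z] in m, in world coordinates, good to about 4 mm: the middle of the surface that is visible of it).
- place_of(camera, label): "position" ([x, y, z] in m, in world coordinates, good to about 4 mm: a listed point, or the origin of a listed thing).
The state is a dict: "time": time; "qpos": joint angles; "qvel": joint speeds; "joint_efforts": joint torques, N m; "tool_pos": TCP position; "tool_rot": TCP orientation; "force": force on the tool from outside, world axes, zero at the start; "wrist_torque": the same for the moment, N m; "opening": finger opening in m; "finger_force": force on a finger pad.
Only numpy, scipy, OpenCV 4.12 (cv2) and the standard library are available. Lean on these libraries where they do the work, as an engineer would, in place of code of your own. Each camera call takes 0.05 s, during which the arm holds its last target. There are 200 camera calls.

## Working session

There is one attempt and no reset: what is moved stays moved. The work goes in short steps, Python scripts to look and compute and a tool call to move; the robot and the scene stay as the last step left them, time stands still between calls to the robot, and variables do not carry over. Pictures are saved under pics/ and viewed, at most 10 in all, crops included, and the job is handed in when it is done.

Besides the shell and the picture viewer there is one more tool, called in YAML: its name, and indented under it one key for each argument. drive_tool: Moves the arm, as the interface text tells. Its arguments: {"type":"object","properties":{"plan":{"type":"array"},"grip_force":{"type":"number"}},"required":["plan"]}

```bash
mkdir -p pics; cat > h.py <<'E'
import numpy as np, cv2
from rig import env, camera, sign_off, spot_in, place_of
from scipy.spatial.transform import Rotation as R
def pix(c,p):
    K=np.array(c["camera_matrix"]);V=np.array(c["view"]);q=V@np.r_[p,1];q=np.array([q[0],-q[1],-q[2]]);u=K@q;return u[:2]/u[2]
def ray(c,uv,z):
    K=np.array(c["camera_matrix"]);V=np.array(c["view"]);d=np.linalg.inv(K)@np.r_[uv,1];d=np.array([d[0],-d[1],-d[2]])
    Rt=V[:3,:3].T;o=-Rt@V[:3,3];w=Rt@d;return o+w*(z-o[2])/w[2]
E
python3 - <<'E'
from h import *
for n in ("scene","top"):
    c=camera(n);cv2.imwrite(f"pics/{n}1.png",c["color"]);print(n,np.array(c["view"]).round(3).tolist(),np.array(c["camera_matrix"]).round(1).tolist())
    for l in ["stretcher","handle","pointer","mark","pin","pin_head","tray","can","spool","slide"]:
        print(l,[(np.round(d["position"],4).tolist(),round(d["confidence"],2)) for d in place_of(n,l)[:2]])
s=env.state();print(env.grip_depth,{k:np.round(v,3).tolist() for k,v in s.items()})
E
```

```text
scene [[-0.807, 0.591, 0.002, 0.361], [-0.493, -0.676, 0.548, 0.257], [0.325, 0.441, 0.837, -1.327], [0.0, 0.0, 0.0, 1.0]] [[394.1, 0.0, 317.5], [0.0, 394.1, 199.9], [0.0, 0.0, 1.0]]
stretcher [([0.6346, 0.0265, -0.003], 0.61)]
handle [([0.6676, 0.0258, 0.0988], 0.73), ([0.3229, 0.2903, 0.0015], 0.22)]
pointer [([0.6496, 0.072, 0.0482], 0.8)]
mark [([0.5878, 0.092, 0.0468], 0.49)]
pin [([0.5909, 0.0412, 0.0038], 0.55)]
pin_head [([0.5879, 0.0414, 0.0865], 0.67)]
tray [([0.5233, -0.3168, -0.0004], 0.75)]
can [([0.7128, -0.3402, -0.0017], 0.72), ([0.6486, 0.0735, 0.0466], 0.66)]
spool [([0.707, -0.1825, -0.002], 0.92)]Traceback (most recent call last):
  File "<stdin>", line 5, in <module>
ValueError: it knows: can, hammer, handle, mark, pin, pin_head, pin_mid, pointer, remote, screwdriver, spool, stretcher, tape, tray
```

```bash
python3 - <<'E'
from h import *
for n in ("top",):
    c=camera(n);cv2.imwrite(f"pics/{n}1.png",c["color"]);print(n,np.array(c["view"]).round(3).tolist(),np.array(c["camera_matrix"]).round(1).tolist())
    for l in ["stretcher","handle","pointer","mark","pin","pin_head","tray","can","spool"]:
        print(l,[(np.round(d["position"],4).tolist(),round(d["confidence"],2)) for d in place_of(n,l)[:2]])
s=env.state();print(env.grip_depth,{k:np.round(v,3).tolist() for k,v in s.items()})
E
```

```text
top [[0.028, -1.0, 0.009, 0.03], [0.982, 0.029, 0.185, -0.543], [-0.186, 0.004, 0.983, -1.557], [0.0, 0.0, 0.0, 1.0]] [[505.3, 0.0, 315.4], [0.0, 505.3, 201.3], [0.0, 0.0, 1.0]]
stretcher [([0.6376, 0.027, 0.0015], 0.68)]
handle [([0.6722, 0.0249, 0.0996], 0.76)]
pointer [([0.6485, 0.0742, 0.0483], 0.59)]
mark [([0.5906, 0.0882, 0.0446], 0.51)]
pin [([0.593, 0.0416, 0.0066], 0.61)]
pin_head [([0.5905, 0.0391, 0.0926], 0.49), ([0.3157, -0.2786, 0.0009], 0.18)]
tray [([0.5917, 0.0415, 0.0919], 0.68), ([0.5247, -0.3181, 0.0015], 0.65)]
can [([0.7149, -0.3416, 0.0006], 0.95)]
spool [([0.7064, -0.1834, -0.0014], 0.85), ([0.3124, 0.4648, 0.0049], 0.55)]
0.0187 {'time': 1.0, 'qpos': [-1.415, 0.333, 0.04, 1.465, -0.013, 1.343, -0.058], 'qvel': [0.001, -0.0, 0.001, 0.001, -0.001, 0.0, 0.0], 'joint_efforts': [-0.001, -65.832, 1.363, -40.583, 0.017, 0.003, 0.0], 'tool_pos': [0.164, 0.629, 0.199], 'tool_rot': [0.399, 3.116, -0.0], 'force': [0.602, 0.013, -0.199], 'wrist_torque': [-0.02, -0.022, 0.007], 'finger_force': 0.0, 'opening': 0.085}
```

View pics/scene1.png

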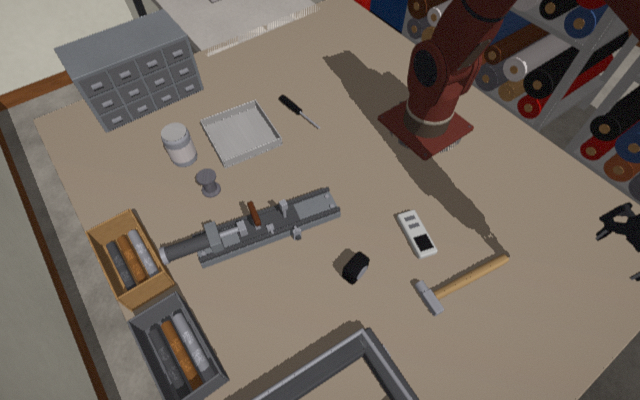

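View pics/top1.png

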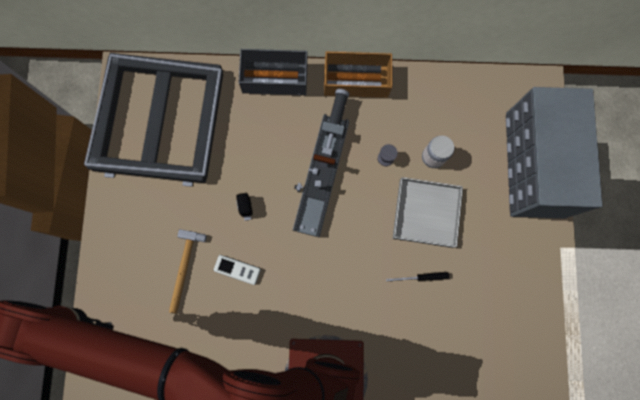

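The top view shows the pin at about (316,171), the orange T-handle at (326,158) and the mark clip at (299,187). The tray is at (428,212). The networks agree with this, and the bed's yaw is about -11°. Next I refine the yaw and compute the hover move.

```bash
cat >> h.py <<'E'
def rel(p,yang):
    """offset (mm) and turn (deg about tool z) to TCP p with tool y at world angle yang (deg, mod 180), tool down"""
    s=env.state();T=R.from_rotvec(s["tool_rot"]);off=T.inv().apply(np.array(p)-s["tool_pos"])*1000
    y=T.as_matrix()[:,1];a=np.degrees(np.arctan2(y[1],y[0]));d=(yang-a+90)%180-90
    print("off",off.round(1),"turn z",round(-d,2),"tilt",T.as_matrix()[:,2].round(4),"ya",a.round(2),"q7",s["qpos"][6])
E
python3 - <<'E'
from h import *
rel([.591,.041,.19],79)
im=cv2.imread("pics/top1.png")[75:250,270:370];cv2.imwrite("pics/crop1.png",cv2.resize(im,None,fx=3.4,fy=3.4,interpolation=cv2.INTER_CUBIC))
E
```

```text
off [-561.6 -461.3    8.6] turn z -3.6 tilt [-0.e+00 -1.e-04 -1.e+00] ya 75.4 q7 -0.05848873632300057
```

View pics/crop1.png

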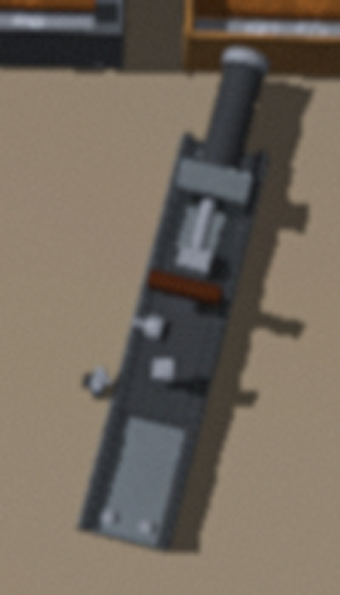

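The crop shows the bed leaning about -12°. The pin head is at crop (162,368), the pointer at (145,325), the mark at (98,380) and the handle bar at (185,285). I'm moving to hover over the pin.

drive_tool:
  plan:
    - {"rotation": [0, 0, -4], "offset": [-562, -461, 9], "grip": 0.6}
    - {"rotation": [0, 0, -4], "offset": [-562, -461, 9], "grip": 0.6}
    - {"rotation": [0, 0, -4], "offset": [-562, -461, 9], "grip": 0.6}
    - {"rotation": [0, 0, -4], "offset": [-562, -461, 9], "grip": 0.6}
    - {"rotation": [0, 0, -4], "offset": [-562, -461, 9], "grip": 0.6}
    - {"rotation": [0, 0, -4], "offset": [-562, -461, 9], "grip": 0.6}
    - {"rotation": [0, 0, -4], "offset": [-562, -461, 9], "grip": 0.6}
    - {"rotation": [0, 0, -4], "offset": [-562, -461, 9], "grip": 0.6}
    - {"rotation": [0, 0, -4], "offset": [-562, -461, 9], "grip": 0.6}
    - {"rotation": [0, 0, -4], "offset": [-562, -461, 9], "grip": 0.6}
    - {"rotation": [0, 0, -4], "offset": [-562, -461, 9], "grip": 0.6}
    - {"rotation": [0, 0, -4], "offset": [-562, -461, 9], "grip": 0.6}
    - {"rotation": [0, 0, -4], "offset": [-562, -461, 9], "grip": 0.6}
    - {"rotation": [0, 0, -4], "offset": [-562, -461, 9], "grip": 0.6}
    - {"rotation": [0, 0, -4], "offset": [-562, -461, 9], "grip": 0.6}
    - {"rotation": [0, 0, -4], "offset": [-562, -461, 9], "grip": 0.6}
    - {"rotation": [0, 0, -4], "offset": [-562, -461, 9], "grip": 0.6}
    - {"rotation": [0, 0, -4], "offset": [-562, -461, 9], "grip": 0.6}
    - {"rotation": [0, 0, -4], "offset": [-562, -461, 9], "grip": 0.6}

```text
time: 2.9
tool_pos: [0.5911, 0.0428, 0.1897]
tool_rot: [-0.287, -3.128, -0.001]
force: [-0.5, 0.8, 0.7]
opening: 0.0511
finger_force: 0.0
```

```bash
python3 - <<'E'
from h import *
c=camera("wrist");cv2.imwrite("pics/w1.png",c["color"])
for l in ["handle","pointer","mark","pin","pin_head","stretcher"]:
    print(l,[(np.round(d["position"],4).tolist(),round(d["confidence"],2)) for d in place_of("wrist",l)[:2]])
s=env.state();print(s["tool_pos"],s["time"],s["qpos"],np.array(c["view"]).round(3).tolist(),c["camera_matrix"])
rel([.591,.041,.19],79)
E
```

```text
handle [([0.6657, 0.0217, 0.0992], 0.88)]
pointer [([0.6496, 0.072, 0.046], 0.89)]
mark [([0.5903, 0.0921, 0.0462], 0.85), ([0.7179, -0.3412, -0.0021], 0.58)]
pin [([0.5934, 0.0423, 0.0046], 0.94)]
pin_head [([0.5898, 0.0434, 0.0921], 0.79)]
stretcher [([0.6391, 0.0299, 0.0035], 0.57)]
[0.59142503 0.0414725  0.18970262] 3.25 [-0.62163496  0.24032631  0.567906    1.64650324 -0.13361233  1.29360536
  1.35607029] [[0.182, 0.983, 0.001, -0.151], [-0.929, 0.173, -0.328, 0.581], [-0.323, 0.058, 0.945, -0.184], [0.0, 0.0, 0.0, 1.0]] [[319.02003808   0.         316.15319775]
 [  0.         319.02003808 199.62912225]
 [  0.           0.           1.        ]]
off [ 0.3 -0.5 -0.3] turn z 0.42 tilt [ 1.e-04  1.e-04 -1.e+00] ya 79.42 q7 1.3560702938505398
```

View pics/w1.png

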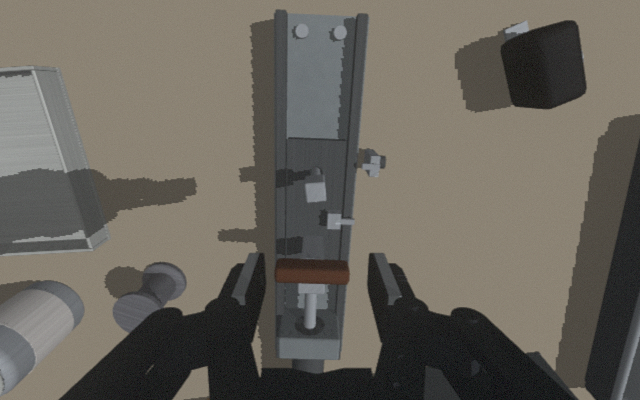

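The wrist view shows the pin head at about (316,189) and the bed rails running down from (278,12) and (368,14). The pointer tip is at (354,221) and the mark tip at (364,165). From here I compute the bed yaw and the pin head position.

```bash
python3 - <<'E'
from h import *
c=camera("wrist");im=c["color"];cv2.imwrite("pics/w2.png",cv2.resize(im[140:250,260:400],None,fx=5,fy=5,interpolation=cv2.INTER_CUBIC))
g=cv2.cvtColor(im,cv2.COLOR_BGR2GRAY)
for l in cv2.createLineSegmentDetector().detect(g)[0][:,0]:
    if np.hypot(l[2]-l[0],l[3]-l[1])>60 and 265<l[0]<375 and l[1]<270:
        a,b=ray(c,l[:2],.039),ray(c,l[2:],.039);print(l.round(1),a[:2].round(4),b[:2].round(4),np.degrees(np.arctan((b-a)[1]/(b-a)[0])).round(2))
E
```

```text
[341.7 217.  346.8 141.9] [0.6446 0.061 ] [0.5642 0.0791] -12.68
[369.3  13.1 358.  150.7] [0.454  0.1165] [0.5753 0.089 ] -12.81
[288.2  14.4 287.4 135.6] [0.4416 0.0448] [0.5469 0.021 ] -12.73
[280.6 257.2 345.6 259.3] [ 0.6811 -0.0162] [0.6976 0.057 ] 77.29
[358.9  15.6 344.6 214.4] [0.4542 0.1071] [0.6422 0.0646] -12.74
[347.5 135.7 355.8  19.4] [0.5582 0.0807] [0.4567 0.1039] -12.88
```

View pics/w2.png

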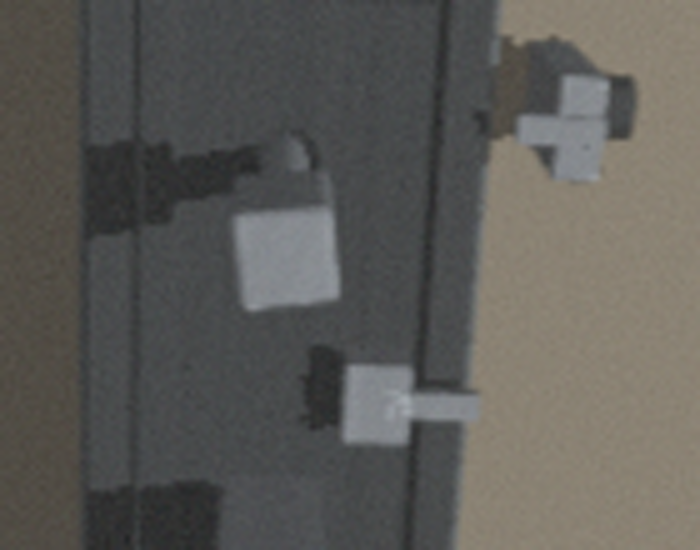

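The crop shows the pin head square with corners (232,212), (330,208), (342,300) and (243,312). The pointer tip is at (478,406) and the mark tip at (518,130).

```bash
python3 - <<'E'
from h import *
c=camera("wrist");f=lambda u,v,z:ray(c,np.array([u,v])/5+[260,140]-.4*0,z)[:2]
q=[f(*p,.105) for p in [(232,212),(330,208),(342,300),(243,312)]]
print("head",np.mean(q,0).round(4),[np.degrees(np.arctan2(*(q[(i+1)%4]-q[i])[::-1])).round(1) for i in range(4)],[np.linalg.norm(q[(i+1)%4]-q[i]).round(4) for i in range(4)])
p,m=f(478,406,.048),f(518,130,.048);a=np.radians(-12.75);ex=np.array([np.cos(a),np.sin(a)]);ey=np.array([-ex[1],ex[0]])
print(p.round(4),m.round(4),(m-p)@ex,(m-p)@ey)
P=np.array([.6492,.0727]);M=np.array([.5896,.0908]);print((M-P)@ex,(M-P)@ey)
h=np.mean(q,0);print("handle from pin",h+.08*ex)
rel([*h,.072],79)
rel([*h,.072],77.25)
E
```

```text
head [0.5902 0.0434] [np.float64(81.8), np.float64(-2.9), np.float64(-93.3), np.float64(174.9)] [np.float64(0.0166), np.float64(0.0166), np.float64(0.0172), np.float64(0.018)]
[0.6485 0.0746] [0.5899 0.0914] -0.06082845003797315 0.003381376435437486
-0.06212502587619651 0.004500128873922621
handle from pin [0.66819755 0.02571734]
off [  1.7   1.8 117.7] turn z 0.41 tilt [ 1.e-04  0.e+00 -1.e+00] ya 79.41 q7 1.356129336939618
off [  1.7   1.8 117.7] turn z 2.16 tilt [ 1.e-04  0.e+00 -1.e+00] ya 79.41 q7 1.356129336939618
```

drive_tool:
  plan:
    - {"rotation": [0, 0, -6], "offset": [1.5, 1.5, 30], "grip": 0.6}
    - {"rotation": [0, 0, -6], "offset": [1.5, 1.5, 70], "grip": 0.6}
    - {"rotation": [0, 0, -6], "offset": [1.5, 1.5, 105], "grip": 0.6}
    - {"rotation": [0, 0, -6], "offset": [1.5, 1.5, 118], "grip": 0.6}
    - {"rotation": [0, 0, -6], "offset": [1.5, 1.5, 118], "grip": 0.6}
    - {"rotation": [0, 0, -6], "offset": [1.5, 1.5, 118], "grip": 0.1}
    - {"rotation": [0, 0, -6], "offset": [1.5, 1.5, 118], "grip": 0.1}
    - {"rotation": [0, 0, -6], "offset": [1.5, 1.5, 118], "grip": 0.1}
    - {"rotation": [0, 0, -6], "offset": [1.5, 1.5, 118], "grip": 0.1}
    - {"rotation": [0, 0, -6], "offset": [1.5, 1.5, 118], "grip": 0.1}
  grip_force: 50

```text
time: 4.35
tool_pos: [0.5911, 0.043, 0.0727]
tool_rot: [0.126, 3.137, 0.001]
force: [1.2, -0.3, 5.4]
opening: 0.0084
finger_force: 2.9
```

The opening reads 8.4 mm, but the head is 18 mm. I need to check whether the fingers hold it.

```bash
python3 - <<'E'
from h import *
c=camera("wrist");cv2.imwrite("pics/w3.png",c["color"])
for n in ("wrist","scene"):
  if n=="scene":camera(n)
  for l in ["pin","pin_head","handle"]:
    print(n,l,[(np.round(d["position"],4).tolist(),round(d["confidence"],2)) for d in place_of(n,l)[:2]])
s=env.state();print(s["force"],s["opening"],s["finger_force"],s["time"])
E
```

```text
wrist pin [([0.5912, 0.0443, 0.0109], 0.58)]
wrist pin_head [([0.5874, 0.0438, 0.0889], 0.58)]
wrist handle [([0.6671, 0.0215, 0.1011], 0.97)]
scene pin [([0.5926, 0.044, 0.0045], 0.42)]
scene pin_head [([0.3207, 0.2879, -0.002], 0.66), ([0.5936, 0.0431, 0.0879], 0.51)]
scene handle [([0.6671, 0.0252, 0.0966], 0.78)]
[0.02658734 0.31807557 6.52833177] 0.008710553713030887 3.1516453198855743 4.75
```

View pics/w3.png

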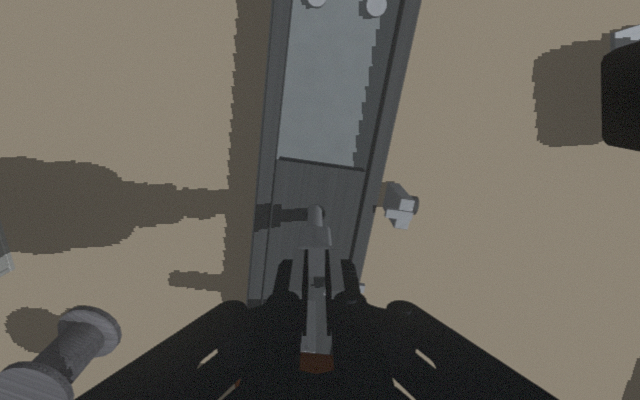

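```bash
python3 - <<'E'
from h import *
c=camera("wrist");s=env.state();print(s["opening"],s["finger_force"],s["tool_pos"])
for p in [(.591,.043,.0727),(.591,.043,.0914),(.591,.043,.105),(.59,.043,.077),(.582,.043,.077),(.582,.043,.105),(.600,.043,.105),(.668,.0247,.1)]: print(p,pix(c,np.array(p)).round(1))
print(ray(c,(317,228),.077),ray(c,(317,248),.105),ray(c,(317,228),.105))
cv2.imwrite("pics/w4.png",cv2.resize(c["color"][190:390,240:400],None,fx=3.7,fy=3,interpolation=cv2.INTER_CUBIC))
E
```

```text
0.008459448725624116 3.152363136468921 [0.59119356 0.04305704 0.07270825]
(0.591, 0.043, 0.0727) [315.  236.5]
(0.591, 0.043, 0.0914) [314.9 251.5]
(0.591, 0.043, 0.105) [314.9 264.4]
(0.59, 0.043, 0.077) [314.8 238.2]
(0.582, 0.043, 0.077) [313.7 225.8]
(0.582, 0.043, 0.105) [313.4 248.6]
(0.6, 0.043, 0.105) [316.3 279.5]
(0.668, 0.0247, 0.1) [295.2 373.5]
[0.5835463  0.04479345 0.077     ] [0.58179666 0.04482559 0.105     ] [0.57090683 0.04569698 0.105     ]
```

View pics/w4.png

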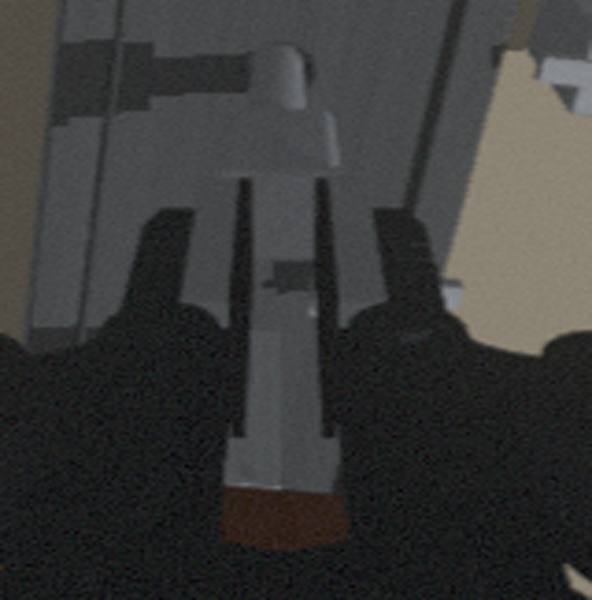

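The head sits between the pads at about crop (280,180), but the pad force is only 3 N. I'll close fully.

drive_tool:
  plan:
    - {"rotation": [0, 0, 0], "offset": [0, 0, 0], "grip": 0}
    - {"rotation": [0, 0, 0], "offset": [0, 0, 0], "grip": 0}
    - {"rotation": [0, 0, 0], "offset": [0, 0, 0], "grip": 0}
    - {"rotation": [0, 0, 0], "offset": [0, 0, 0], "grip": 0}
  grip_force: 60

```text
time: 5.2
tool_pos: [0.5911, 0.0429, 0.0726]
tool_rot: [0.126, 3.137, 0.001]
force: [0.7, -0.9, 6.4]
opening: 0.0
finger_force: 2.9
```

```bash
python3 - <<'E'
from h import *
c=camera("wrist");s=env.state();V=np.array(c["view"]);T=R.from_rotvec(s["tool_rot"])
print("cam in tool",T.inv().apply(-V[:3,:3].T@V[:3,3]-s["tool_pos"]))
for x in (-11,0,11):
  for z in (0,-18.7,-33):
    p=s["tool_pos"]+T.apply(np.array([x,0,z])/1000);q=V@np.r_[p,1];print(x,z,"depth",-q[2].round(4),"pix",pix(c,p).round(1))
print("stem at carriage",pix(c,np.array([.586,.043,.037])),"stem under head",pix(c,np.array([.586,.043,.077])),"head front",pix(c,np.array([.582,.043,.077])))
print(s["force"],s["wrist_torque"],s["finger_force"],s["opening"],s["tool_pos"])
cv2.imwrite("pics/w5.png",cv2.resize(c["color"][190:390,240:400],None,fx=3.7,fy=3,interpolation=cv2.INTER_CUBIC))
E
```

```text
cam in tool [ 0.08459866  0.00058018 -0.17494818]
-11 0 depth 0.1966 pix [315.1 253. ]
-11 -18.7 depth 0.179 pix [315.  269.2]
-11 -33 depth 0.1655 pix [314.9 283.9]
0 0 depth 0.193 pix [315.  236.8]
0 -18.7 depth 0.1754 pix [314.9 251.7]
0 -33 depth 0.1618 pix [314.9 265.3]
11 0 depth 0.1894 pix [315. 220.]
11 -18.7 depth 0.1717 pix [314.9 233.5]
11 -33 depth 0.1582 pix [314.8 245.9]
stem at carriage [314.73416191 207.97415972] stem under head [314.52662336 232.14491872] head front [313.96094198 225.9155895 ]
[-0.43341699 -0.73666805  6.1162489 ] [-0.14973004  0.01819948 -0.01049383] 2.9320943661150523 -0.00013839890896535375 [0.59115801 0.04285874 0.07262835]
```

View pics/w5.png

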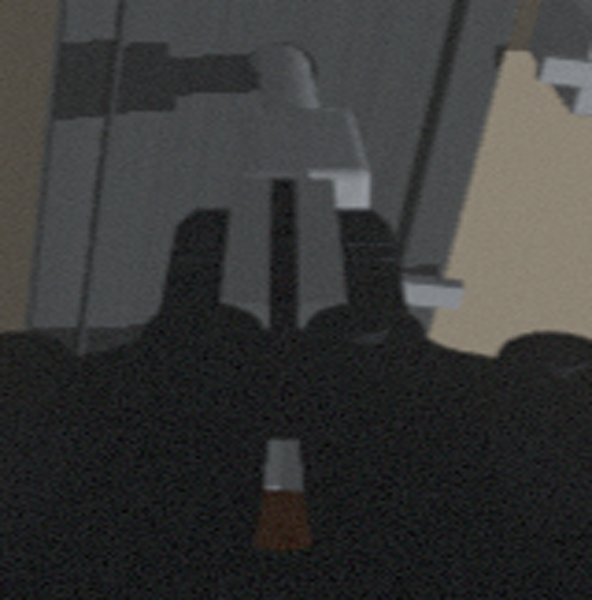

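The view shows the shut fingertips resting on top of the head, at crop (285,180). So the real tips are about 32 mm above the reported TCP. I'll open and go about 30 mm lower to grasp the head.

drive_tool:
  plan:
    - {"rotation": [0, 0, 0], "offset": [0, 1, -6], "grip": 0.6}
    - {"rotation": [0, 0, 0], "offset": [0, 1, -6], "grip": 0.6}
    - {"rotation": [0, 0, 0], "offset": [0, 1, -6], "grip": 0.6}
    - {"rotation": [0, 0, 0], "offset": [0, 1, -6], "grip": 0.6}
    - {"rotation": [0, 0, 0], "offset": [0, 1, 10], "grip": 0.6}
    - {"rotation": [0, 0, 0], "offset": [0, 1, 24], "grip": 0.6}
    - {"rotation": [0, 0, 0], "offset": [0, 1, 30], "grip": 0.6}
    - {"rotation": [0, 0, 0], "offset": [0, 1, 30], "grip": 0}
    - {"rotation": [0, 0, 0], "offset": [0, 1, 30], "grip": 0}
    - {"rotation": [0, 0, 0], "offset": [0, 1, 30], "grip": 0}
    - {"rotation": [0, 0, 0], "offset": [0, 1, 30], "grip": 0}
    - {"rotation": [0, 0, 0], "offset": [0, 1, 30], "grip": 0}
  grip_force: 50

```text
time: 6.45
tool_pos: [0.5905, 0.044, 0.0419]
tool_rot: [0.126, 3.139, 0.0]
force: [0.6, -0.7, -1.1]
opening: 0.0169
finger_force: 49.5
```

Gripped at 17 mm with 50 N. Now lifting straight up.

drive_tool:
  plan:
    - {"rotation": [0, 0, 0], "offset": [0, 0, -8], "grip": 0}
    - {"rotation": [0, 0, 0], "offset": [0, 0, -22], "grip": 0}
    - {"rotation": [0, 0, 0], "offset": [0, 0, -40], "grip": 0}
    - {"rotation": [0, 0, 0], "offset": [0, 0, -65], "grip": 0}
    - {"rotation": [0, 0, 0], "offset": [0, 0, -80], "grip": 0}
    - {"rotation": [0, 0, 0], "offset": [0, 0, -80], "grip": 0}

```text
time: 7.05
tool_pos: [0.5921, 0.0441, 0.1247]
tool_rot: [0.126, 3.135, 0.002]
force: [0.1, 0.4, -1.5]
opening: 0.017
finger_force: 49.7
```

```bash
python3 - <<'E'
from h import *
s=env.state();print(s["tool_pos"],s["force"],s["opening"],s["finger_force"],s["time"],s["qpos"][6])
rel([.524,-.317,.122],85.5);rel([.524,-.317,.052],85.5)
camera("scene");print(place_of("scene","pin")[:2],place_of("scene","tray")[:1])
E
```

```text
[0.59210904 0.0441386  0.12466999] [ 0.09289221  0.41405959 -1.45013456] 0.01696274362939179 49.672876596450806 7.05 1.4779193456125173
off [  38.9 -365.4    1.9] turn z -0.1 tilt [ 0.0046  0.0014 -1.    ] ya 85.4 q7 1.4779193456125173
off [  39.2 -365.6   71.9] turn z -0.1 tilt [ 0.0046  0.0014 -1.    ] ya 85.4 q7 1.4779193456125173
[{'position': [0.3141, -0.2857, 0.0014], 'confidence': 0.22}] [{'position': [0.5252, -0.3149, -0.0004], 'confidence': 0.57}]
```

drive_tool:
  plan:
    - {"rotation": [0, 0, 0], "offset": [39, -365, 0], "grip": 0}
    - {"rotation": [0, 0, 0], "offset": [39, -365, 0], "grip": 0}
    - {"rotation": [0, 0, 0], "offset": [39, -365, 0], "grip": 0}
    - {"rotation": [0, 0, 0], "offset": [39, -365, 0], "grip": 0}
    - {"rotation": [0, 0, 0], "offset": [39, -365, 0], "grip": 0}
    - {"rotation": [0, 0, 0], "offset": [39, -365, 0], "grip": 0}
    - {"rotation": [0, 0, 0], "offset": [39, -365, 0], "grip": 0}
    - {"rotation": [0, 0, 0], "offset": [39, -365, 0], "grip": 0}
    - {"rotation": [0, 0, 0], "offset": [39, -365, 0], "grip": 0}
    - {"rotation": [0, 0, 0], "offset": [39, -365, 0], "grip": 0}
    - {"rotation": [0, 0, 0], "offset": [39, -365, 30], "grip": 0}
    - {"rotation": [0, 0, 0], "offset": [39, -365, 55], "grip": 0}
    - {"rotation": [0, 0, 0], "offset": [39, -365, 70], "grip": 0}
    - {"rotation": [0, 0, 0], "offset": [39, -365, 76], "grip": 0}
    - {"rotation": [0, 0, 0], "offset": [39, -365, 76], "grip": 0}

```text
time: 8.7
tool_pos: [0.5223, -0.3158, 0.0451]
tool_rot: [-0.124, -3.138, -0.001]
force: [-1.0, -0.5, -1.3]
opening: 0.0172
finger_force: 49.8
```

```bash
python3 - <<'E'
from h import *
s=env.state();print(s["tool_pos"],s["force"],s["opening"],s["finger_force"],s["time"],s["qpos"][6])
for n in("scene","top"):
  camera(n);print([(l,[(np.round(d["position"],3).tolist(),round(d["confidence"],2)) for d in place_of(n,l)[:2]]) for l in ("pin","pin_head","tray")])
E
```

```text
[ 0.52225417 -0.31583947  0.04512951] [-0.95800642 -0.47452611 -1.33942375] 0.017230323364520714 49.761765003204346 8.7 2.213726245955132
[('pin', [([0.521, -0.316, 0.008], 0.6)]), ('pin_head', [([0.522, -0.314, 0.094], 0.43)]), ('tray', [([0.522, -0.315, 0.0], 0.85)])]
[('pin', []), ('pin_head', []), ('tray', [([0.524, -0.319, 0.0], 0.66)])]
```

drive_tool:
  plan:
    - {"rotation": [0, 0, 0], "offset": [0, 0, 3], "grip": 0}
    - {"rotation": [0, 0, 0], "offset": [0, 0, 3], "grip": 0.2}
    - {"rotation": [0, 0, 0], "offset": [0, 0, 3], "grip": 0.35}
    - {"rotation": [0, 0, 0], "offset": [0, 0, 3], "grip": 0.45}
    - {"rotation": [0, 0, 0], "offset": [0, 0, 3], "grip": 0.5}
    - {"rotation": [0, 0, 0], "offset": [0, 0, -5], "grip": 0.5}
    - {"rotation": [0, 0, 0], "offset": [0, 0, -30], "grip": 0.5}
    - {"rotation": [0, 0, 0], "offset": [0, 0, -80], "grip": 0.5}
    - {"rotation": [0, 0, 0], "offset": [0, 0, -110], "grip": 0.5}
    - {"rotation": [0, 0, 0], "offset": [0, 0, -110], "grip": 0.5}

```text
time: 10.1
tool_pos: [0.5244, -0.3186, 0.1611]
tool_rot: [0.126, 3.132, -0.004]
force: [-0.5, -0.1, -0.7]
opening: 0.0424
finger_force: 0.0
```

```bash
python3 - <<'E'
from h import *
s=env.state();print(s["tool_pos"],s["force"],s["opening"],s["finger_force"],s["time"])
for n in("scene","top","wrist"):
  c=camera(n);print(n,[(l,[(np.round(d["position"],4).tolist(),round(d["confidence"],2)) for d in place_of(n,l)[:2]]) for l in ("pin","pin_head","handle","pointer","mark")])
  cv2.imwrite(f"pics/r_{n}.png",c["color"])
rel([.668,.0247,.155],-12.75)
E
```

```text
[ 0.5244039  -0.3185906   0.16114537] [-0.51383971 -0.09438989 -0.65545457] 0.04239116304535492 0.0 10.1
scene [('pin', [([0.522, -0.3158, 0.0034], 0.44)]), ('pin_head', [([0.5209, -0.3142, 0.0898], 0.42), ([0.3239, 0.2903, -0.0004], 0.19)]), ('handle', [([0.6685, 0.0267, 0.0985], 0.97)]), ('pointer', [([0.6473, 0.0734, 0.0461], 0.63)]), ('mark', [([0.5861, 0.0922, 0.0473], 0.66)])]
top [('pin', [([0.5303, 0.2747, -0.0028], 0.49)]), ('pin_head', []), ('handle', [([0.6722, 0.0279, 0.0999], 0.68)]), ('pointer', [([0.6495, 0.0754, 0.0479], 0.61)]), ('mark', [([0.5866, 0.0878, 0.0451], 0.63)])]
wrist [('pin', [([0.5243, -0.3115, 0.0063], 0.78), ([0.7166, -0.3409, -0.0006], 0.15)]), ('pin_head', [([0.5182, -0.3137, 0.0891], 0.75)]), ('handle', []), ('pointer', []), ('mark', [])]
off [-117.9  352.     0.7] turn z -81.85 tilt [ 0. -0. -1.] ya 85.4 q7 2.1519616885634285
```

The pin stands in the tray. Now moving above the handle and turning the tool 98°.

drive_tool:
  plan:
    - {"rotation": [0, 0, 98], "offset": [-118, 352, 0], "grip": 0.5}
    - {"rotation": [0, 0, 98], "offset": [-118, 352, 0], "grip": 0.5}
    - {"rotation": [0, 0, 98], "offset": [-118, 352, 0], "grip": 0.5}
    - {"rotation": [0, 0, 98], "offset": [-118, 352, 0], "grip": 0.5}
    - {"rotation": [0, 0, 98], "offset": [-118, 352, 0], "grip": 0.5}
    - {"rotation": [0, 0, 98], "offset": [-118, 352, 0], "grip": 0.5}
    - {"rotation": [0, 0, 98], "offset": [-118, 352, 0], "grip": 0.5}
    - {"rotation": [0, 0, 98], "offset": [-118, 352, 0], "grip": 0.5}
    - {"rotation": [0, 0, 98], "offset": [-118, 352, 0], "grip": 0.5}
    - {"rotation": [0, 0, 98], "offset": [-118, 352, 0], "grip": 0.5}
    - {"rotation": [0, 0, 98], "offset": [-118, 352, 0], "grip": 0.5}
    - {"rotation": [0, 0, 98], "offset": [-118, 352, 0], "grip": 0.5}
    - {"rotation": [0, 0, 98], "offset": [-118, 352, 0], "grip": 0.5}
    - {"rotation": [0, 0, 98], "offset": [-118, 352, 0], "grip": 0.5}
    - {"rotation": [0, 0, 98], "offset": [-118, 352, 0], "grip": 0.5}
    - {"rotation": [0, 0, 98], "offset": [-118, 352, 0], "grip": 0.5}

```text
time: 12.6
tool_pos: [0.6681, 0.0246, 0.1557]
tool_rot: [-2.451, -1.966, -0.0]
force: [1.0, 0.9, 0.3]
opening: 0.0426
finger_force: 0.0
```

```bash
python3 - <<'E'
from h import *
s=env.state();print(s["tool_pos"],s["force"],s["opening"],s["time"],s["qpos"].round(2))
c=camera("wrist");print([(l,[(np.round(d["position"],4).tolist(),round(d["confidence"],2)) for d in place_of("wrist",l)[:2]]) for l in ("pin","handle","pointer","mark")])
rel([.668,.0250,.155],-12.75)
cv2.imwrite("pics/w6.png",c["color"])
E
```

```text
[0.66807755 0.02460453 0.15572728] [0.9679421  0.94813109 0.31147437] 0.042601983104083065 12.6 [-0.74  0.53  0.91  1.51 -0.42  1.32 -0.01]
[('pin', []), ('handle', [([0.6669, 0.0246, 0.101], 0.64)]), ('pointer', [([0.647, 0.0717, 0.0479], 0.58)]), ('mark', [([0.5902, 0.0909, 0.0483], 0.7)])]
off [ 0.4 -0.1  0.7] turn z 0.16 tilt [-0.e+00  1.e-04 -1.e+00] ya -12.59 q7 -0.006572186171909967
```

View pics/w6.png

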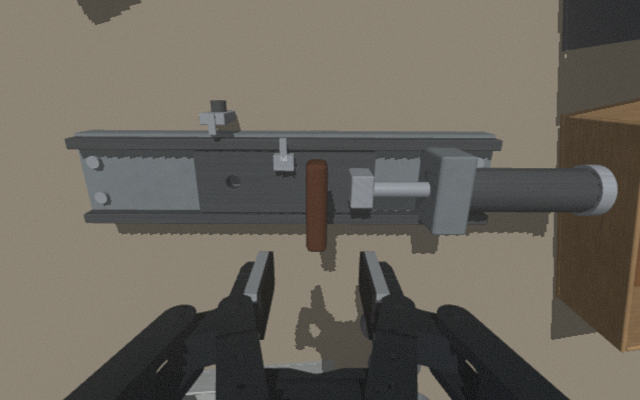

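The bar is centred between the fingers at (316,205). The pointer tip is at (283,140) and the mark tip at (212,134). Descending with a narrower opening.

drive_tool:
  plan:
    - {"rotation": [0, 0, 0], "offset": [0, 0, 35], "grip": 0.38}
    - {"rotation": [0, 0, 0], "offset": [0, 0, 60], "grip": 0.38}
    - {"rotation": [0, 0, 0], "offset": [0, 0, 72], "grip": 0.38}
    - {"rotation": [0, 0, 0], "offset": [0, 0, 82], "grip": 0.38}
    - {"rotation": [0, 0, 0], "offset": [0, 0, 90], "grip": 0.38}
    - {"rotation": [0, 0, 0], "offset": [0, 0, 90], "grip": 0.38}

```text
time: 13.45
tool_pos: [0.6679, 0.0246, 0.0652]
tool_rot: [-2.452, -1.964, 0.001]
force: [0.1, -1.0, -0.1]
opening: 0.0324
finger_force: 0.0
```

drive_tool:
  plan:
    - {"rotation": [0, 0, 0], "offset": [0, 0, 6], "grip": 0.38}
    - {"rotation": [0, 0, 0], "offset": [0, 0, 12], "grip": 0.38}
    - {"rotation": [0, 0, 0], "offset": [0, 0, 12], "grip": 0}
    - {"rotation": [0, 0, 0], "offset": [0, 0, 12], "grip": 0}
    - {"rotation": [0, 0, 0], "offset": [0, 0, 12], "grip": 0}
    - {"rotation": [0, 0, 0], "offset": [0, 0, 12], "grip": 0}
    - {"rotation": [0, 0, 0], "offset": [0, 0, 12], "grip": 0}
  grip_force: 60

```text
time: 14.15
tool_pos: [0.6682, 0.0247, 0.0534]
tool_rot: [2.452, 1.964, -0.0]
force: [4.6, -0.2, -8.4]
opening: 0.0149
finger_force: 60.7
```

```bash
cat >> h.py <<'E'
EX=np.array([np.cos(np.radians(-12.75)),np.sin(np.radians(-12.75))])
def gap(names=("wrist","scene","top")):
    s=env.state();T=R.from_rotvec(s["tool_rot"]);print("t",s["time"],"pos",s["tool_pos"].round(4),"F",s["force"].round(1),"along",(s["tool_pos"][:2]@EX).round(4),"op",s["opening"].round(4),"yaxis.EX",(T.as_matrix()[:2,1]@EX).round(3))
    for n in names:
        c=camera(n);d={l:place_of(n,l)[:1] for l in("pointer","mark","handle")}
        print(n,{l:(np.round(v[0]["position"],4).tolist(),round(v[0]["confidence"],2)) for l,v in d.items() if v})
        if d["pointer"] and d["mark"]: print("  remaining mm",((np.array(d["pointer"][0]["position"])-d["mark"][0]["position"])[:2]@EX*1000).round(1))
    return c
E
python3 - <<'E'
from h import *
gap(("scene","top"));c=gap(("wrist",));cv2.imwrite("pics/w7.png",c["color"])
T=R.from_rotvec(env.state()["tool_rot"]).inv();print("EX in tool",T.apply([*EX,0]))
E
```

```text
Traceback (most recent call last):
  File "h.py", line 16, in gap
    s=env.state();T=R.from_rotvec(s["tool_rot"]);print("t",s["time"],"pos",s["tool_pos"].round(4),"F",s["force"].round(1),"along",(s["tool_pos"][:2]@EX).round(4),"op",s["opening"].round(4),"yaxis.EX",(T.as_matrix()[:2,1]@EX).round(3))
                                                                                                                                                                       ^^^^^^^^^^^^^^^^^^
AttributeError: 'float' object has no attribute 'round'
```

```bash
sed -i 's/s\["opening"\].round(4)/round(s["opening"],4)/' h.py
python3 - <<'E'
from h import *
gap(("scene","top"));c=gap(("wrist",));cv2.imwrite("pics/w7.png",c["color"])
T=R.from_rotvec(env.state()["tool_rot"]).inv();print("EX in tool",T.apply([*EX,0]))
E
```

```text
t 14.15 pos [0.6682 0.0247 0.0534] F [ 4.6 -0.2 -8.4] along 0.6462 op 0.0149 yaxis.EX 1.0
scene {'pointer': ([0.6489, 0.0742, 0.0492], 0.87), 'mark': ([0.5876, 0.0926, 0.0439], 0.43), 'handle': ([0.6706, 0.025, 0.0982], 0.75)}
  remaining mm 63.8
top {}
t 14.55 pos [0.6681 0.0247 0.0534] F [ 6.5  0.1 -9.9] along 0.6462 op 0.015 yaxis.EX 1.0
wrist {'pointer': ([0.648, 0.0727, 0.048], 0.92), 'mark': ([0.5916, 0.0941, 0.0417], 0.6), 'handle': ([0.6655, 0.0215, 0.1024], 0.91)}
  remaining mm 59.7
EX in tool [-2.61404839e-03  9.99996578e-01  1.02894094e-04]
```

drive_tool:
  plan:
    - {"rotation": [0, 0, 0], "offset": [0, -4, 1], "grip": 0}
    - {"rotation": [0, 0, 0], "offset": [0, -12, 1], "grip": 0}
    - {"rotation": [0, 0, 0], "offset": [0, -22, 1], "grip": 0}
    - {"rotation": [0, 0, 0], "offset": [0, -32, 1], "grip": 0}
    - {"rotation": [0, 0, 0], "offset": [0, -42, 1], "grip": 0}
    - {"rotation": [0, 0, 0], "offset": [0, -48, 1], "grip": 0}
    - {"rotation": [0, 0, 0], "offset": [0, -50, 1], "grip": 0}
    - {"rotation": [0, 0, 0], "offset": [0, -50, 1], "grip": 0}
    - {"rotation": [0, 0, 0], "offset": [0, -50, 1], "grip": 0}

```text
time: 15.65
tool_pos: [0.621, 0.0354, 0.0534]
tool_rot: [2.45, 1.963, 0.004]
force: [9.5, -1.2, -9.7]
opening: 0.0149
finger_force: 60.3
```

```bash
python3 - <<'E'
from h import *
gap(("scene","top"));c=gap(("wrist",));cv2.imwrite("pics/w8.png",c["color"])
m=place_of("wrist","mark");print(pix(c,np.array([.589,.0915,.047])))
u,v=pix(c,np.array([.592,.087,.047])).astype(int);print(u,v)
cv2.imwrite("pics/w8c.png",cv2.resize(c["color"][max(v-55,0):v+55,max(u-70,0):u+70],None,fx=5,fy=5,interpolation=cv2.INTER_CUBIC))
E
```

```text
t 15.65 pos [0.621  0.0354 0.0534] F [ 9.5 -1.2 -9.7] along 0.5978 op 0.0149 yaxis.EX 1.0
scene {'pointer': ([0.6009, 0.083, 0.0483], 0.7), 'mark': ([0.5883, 0.0943, 0.0447], 0.63), 'handle': ([0.6213, 0.0338, 0.098], 0.73)}
  remaining mm 14.8
top {'pointer': ([0.5279, 0.275, -0.0019], 0.57)}
t 16.05 pos [0.6211 0.0353 0.0534] F [ 9.7 -1.3 -8.5] along 0.598 op 0.0149 yaxis.EX 1.0
wrist {'pointer': ([0.5969, 0.0833, 0.046], 0.7), 'mark': ([0.5891, 0.0929, 0.0455], 0.56), 'handle': ([0.6215, 0.0324, 0.0975], 0.61)}
  remaining mm 9.7
[240.31844815 158.14060035]
247 164
```

View pics/w8c.png

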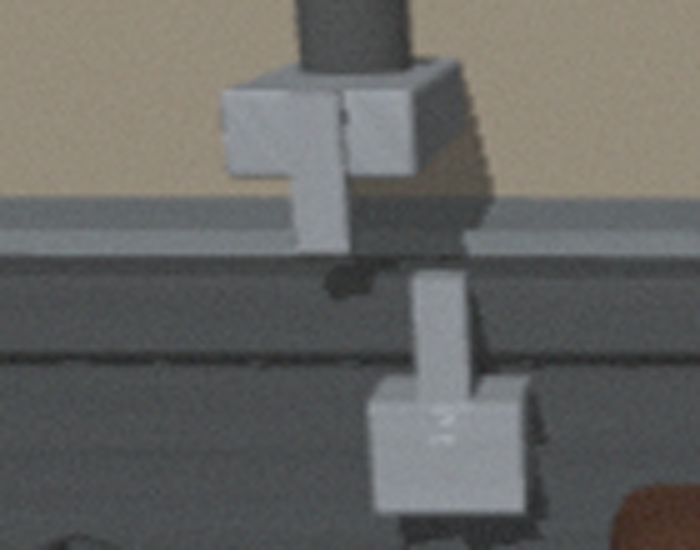

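The crop shows the mark tip at about (325,250) and the pointer tip at about (439,272), with blades about 52 px (6 mm) wide, so roughly 13 mm remain. I'll compute that with rays and measure the blades numerically from here on.

```bash
cat >> h.py <<'E'
def blade(c,P):
    """centre (px) of bright blade crossing pixel row of world point P: longest bright run near it, by gradient"""
    u,v=pix(c,P);g=cv2.GaussianBlur(cv2.cvtColor(c["color"],cv2.COLOR_BGR2GRAY),(3,3),0).astype(float)
    r=g[int(round(v))-1:int(round(v))+2,int(u)-14:int(u)+15].mean(0);return u,v,r.round().astype(int).tolist()
E
python3 - <<'E'
from h import *
c=camera("wrist")
z=.048
o=np.array([177,109])-.4
m=ray(c,o+np.array([324.5,250])/5,z)[:2];p=ray(c,o+np.array([438.5,272])/5,z)[:2]
EY=np.array([-EX[1],EX[0]]);print(m,p,"remaining",(p-m)@EX*1000,"y",(m-p)@EY*1000)
for e in ([300,349,250],[411,466,272]): print((ray(c,o+np.array([e[1],e[2]])/5,z)-ray(c,o+np.array([e[0],e[2]])/5,z))[:2]@EX)
im=c["color"];g=cv2.cvtColor(im,cv2.COLOR_BGR2GRAY)
print("mark row156-158",np.arange(232,252).tolist(),g[154:158,232:252].mean(0).astype(int).tolist());print("ptr",np.arange(254,276).tolist(),g[164:170,254:276].mean(0).astype(int).tolist())
E
```

```text
[0.58985937 0.09124592] [0.60188858 0.08591448] remaining 12.909239627238602 y 2.545167009911322
0.005603480594276508
0.006321690596923377
mark row156-158 [232, 233, 234, 235, 236, 237, 238, 239, 240, 241, 242, 243, 244, 245, 246, 247, 248, 249, 250, 251] [115, 116, 116, 117, 129, 143, 143, 144, 143, 144, 144, 143, 145, 139, 113, 77, 72, 71, 73, 71]
ptr [254, 255, 256, 257, 258, 259, 260, 261, 262, 263, 264, 265, 266, 267, 268, 269, 270, 271, 272, 273, 274, 275] [78, 78, 78, 78, 83, 111, 139, 141, 141, 140, 141, 141, 141, 141, 142, 125, 83, 69, 74, 79, 79, 79]
```

drive_tool:
  plan:
    - {"rotation": [0, 0, 0], "offset": [0, -4, 0], "grip": 0}
    - {"rotation": [0, 0, 0], "offset": [0, -8, 0], "grip": 0}
    - {"rotation": [0, 0, 0], "offset": [0, -11, 0], "grip": 0}
    - {"rotation": [0, 0, 0], "offset": [0, -13, 0], "grip": 0}
    - {"rotation": [0, 0, 0], "offset": [0, -13, 0], "grip": 0}
    - {"rotation": [0, 0, 0], "offset": [0, -13, 0], "grip": 0}

```text
time: 16.95
tool_pos: [0.6085, 0.0382, 0.0533]
tool_rot: [2.45, 1.962, 0.005]
force: [11.9, -1.1, -11.1]
opening: 0.0152
finger_force: 60.2
```

```bash
python3 - <<'E'
from h import *
c=gap(("scene","wrist"));cv2.imwrite("pics/w9.png",c["color"])
print(pix(c,np.array([.5898,.0912,.048])))
g=cv2.cvtColor(c["color"],cv2.COLOR_BGR2GRAY)
print(list(range(248,284)))
for r in range(140,178,2): print(r,g[r:r+2,248:284].mean(0).astype(int).tolist())
E
```

```text
t 16.95 pos [0.6085 0.0382 0.0533] F [ 11.9  -1.1 -11.1] along 0.5851 op 0.0152 yaxis.EX 1.0
scene {'pointer': ([0.5887, 0.0837, 0.0498], 0.94), 'mark': ([0.5243, -0.3209, 0.0504], 0.56), 'handle': ([0.6082, 0.0392, 0.0971], 0.97)}
  remaining mm -26.5
wrist {'pointer': ([0.5896, 0.087, 0.048], 0.58), 'mark': ([0.5912, 0.0917, 0.043], 0.87), 'handle': ([0.6052, 0.0364, 0.1002], 0.6)}
  remaining mm -0.5
[263.73451626 158.74762248]
[248, 249, 250, 251, 252, 253, 254, 255, 256, 257, 258, 259, 260, 261, 262, 263, 264, 265, 266, 267, 268, 269, 270, 271, 272, 273, 274, 275, 276, 277, 278, 279, 280, 281, 282, 283]
140 [143, 143, 141, 143, 140, 144, 145, 145, 142, 140, 143, 143, 141, 145, 144, 144, 145, 145, 146, 133, 123, 138, 139, 143, 146, 145, 145, 144, 145, 147, 147, 144, 142, 130, 104, 74]
142 [137, 136, 136, 138, 137, 135, 135, 139, 138, 140, 144, 142, 141, 144, 146, 143, 141, 145, 144, 133, 120, 134, 136, 136, 136, 139, 142, 142, 139, 139, 142, 140, 140, 126, 105, 80]
144 [119, 115, 120, 119, 117, 119, 116, 121, 118, 131, 144, 143, 140, 144, 144, 146, 144, 145, 141, 134, 106, 86, 86
[... 1951 characters left out ...]
128, 84, 55, 53, 63, 76, 78, 76, 79, 77, 77, 79, 79, 80, 77]
170 [75, 75, 76, 76, 78, 76, 76, 76, 78, 77, 78, 111, 143, 143, 144, 143, 143, 143, 145, 146, 142, 131, 88, 56, 49, 60, 71, 77, 77, 78, 79, 76, 78, 79, 75, 81]
172 [78, 75, 76, 76, 76, 78, 78, 78, 77, 76, 79, 106, 136, 146, 141, 142, 142, 142, 142, 144, 141, 130, 97, 61, 49, 52, 61, 80, 78, 77, 77, 79, 75, 77, 75, 78]
174 [79, 78, 80, 80, 77, 76, 78, 77, 76, 77, 78, 101, 132, 142, 141, 142, 144, 145, 144, 145, 145, 132, 96, 58, 51, 55, 55, 68, 76, 77, 78, 77, 77, 78, 77, 76]
176 [76, 79, 79, 77, 77, 76, 79, 79, 78, 79, 81, 97, 130, 142, 140, 141, 142, 142, 143, 145, 143, 135, 102, 61, 55, 50, 53, 65, 78, 81, 79, 77, 78, 80, 78, 79]
```

Measured numerically, the mark blade centre is at column 263.2 (row 156) and the pointer at 264.2 (row 165). That leaves about 0.4 mm. One small nudge, hold, then verify.

drive_tool:
  plan:
    - {"rotation": [0, 0, 0], "offset": [0, -0.5, 0], "grip": 0}
    - {"rotation": [0, 0, 0], "offset": [0, -0.5, 0], "grip": 0}
    - {"rotation": [0, 0, 0], "offset": [0, -0.5, 0], "grip": 0}
    - {"rotation": [0, 0, 0], "offset": [0, -0.5, 0], "grip": 0}
    - {"rotation": [0, 0, 0], "offset": [0, -0.5, 0], "grip": 0}
    - {"rotation": [0, 0, 0], "offset": [0, -0.5, 0], "grip": 0}

```text
time: 17.95
tool_pos: [0.6082, 0.0383, 0.0534]
tool_rot: [2.449, 1.962, 0.005]
force: [12.6, -0.0, -11.1]
opening: 0.015
finger_force: 60.2
```

```bash
python3 - <<'E'
from h import *
c=gap(("wrist",));g=cv2.GaussianBlur(cv2.cvtColor(c["color"],cv2.COLOR_BGR2GRAY),(1,3),0).astype(float)
def ctr(rows):
    r=g[rows[0]:rows[1],250:280].mean(0);i=np.arange(250,280);x=np.linspace(250,279,2900);y=np.interp(x,i,r);b=x[y>110];b=b[(b>255)];return b.min(),b.max()
m,p=ctr((154,158)),ctr((164,168));print(m,p)
M,P=ray(c,(np.mean(m),156),.048),ray(c,(np.mean(p),166),.048);print("remaining mm",(P-M)[:2]@EX*1000)
camera("scene");print([(l,place_of("scene",l)[:1]) for l in("pin","tray","tape","spool","can")])
E
```

```text
t 17.95 pos [0.6082 0.0383 0.0534] F [ 12.6  -0.  -11.1] along 0.5848 op 0.015 yaxis.EX 1.0
wrist {'pointer': ([0.5872, 0.086, 0.0472], 0.68), 'mark': ([0.591, 0.0934, 0.0445], 0.83)}
  remaining mm -2.1
(np.float64(258.4329078992756), np.float64(269.1365988271818)) (np.float64(258.9230769230769), np.float64(269.2466367713005))
remaining mm -0.1275348691764708
[('pin', [{'position': [0.5234, -0.3154, 0.002], 'confidence': 0.67}]), ('tray', [{'position': [0.5239, -0.3206, 0.0031], 'confidence': 0.63}]), ('tape', [{'position': [0.5281, 0.2755, 0.0044], 'confidence': 0.63}]), ('spool', [{'position': [0.3115, 0.459, 0.0006], 'confidence': 0.66}]), ('can', [{'position': [0.7109, -0.3411, -0.0037], 'confidence': 0.58}])]
```

```bash
python3 -c "
from rig import sign_off
print(sign_off())"
```

```text
the job is handed in; nothing more can be done
None
```

The job is handed in: the lock pin is standing in the aluminium tray, and the arm is still holding the T-handle with the pointer within about 0.2 mm of the mark, at about 18 s of the 48 s allowed.

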